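# Open the circuit-board clamp and leave it resting on its catch

## Task

Free the circuit board: with a fingertip push the clamp's sprung jaw away from the board right back to its stop pins, then ease it back slowly under the finger until the hook catch holds it half open, and take the hand away. Only push the jaw, do not pinch it; do not touch or lift the board, which stays lying on its posts, and leave everything else on the bench where it is.

Things in the scene. Friction and masses are not known exactly. Their poses are not given: they have to be found in the camera images.
- clamp: Aluminium circuit-board clamp bolted to the bench. Origin on the bench below the closed jaw's gripping face, in mid width; x = level direction in which the jaw opens, y across, z up. Base plate x -125 to +156 mm, y -70 to +70, 12 mm high. Fixed jaw at the -x end and cross plate at x 140 to 152, both 46 mm high; two spring tubes behind the jaw, lower.
- jaw (a joint): Travel of the sprung jaw along clamp +x, m. Near 0 (-0.003 to 0.002) shut on the board; 0.045 at the rubber-sleeved stop pins. Past about 0.030 its hook has dropped behind the latch pin; let back it then rests at about 0.028. Spring back towards 0: 7 N at 0, 14 N at the stop, plus up to 4 N while the hook climbs the pin (0.003 to 0.028). Let go suddenly it snaps back at about 0.7 m/s. Jaw 120 mm wide, 22 thick.
- thumb_face (a point): Centre of the face to push: the ribbed face, looking to clamp -x (to the board), of the upright thumb plate mid jaw. Plate 60 mm wide (y), 6 thick, from 46 to 84 mm above the bench (this point 65). Moves with the jaw; jaw shut: clamp x +4 mm, y 0. In front of it, over the board, all is free above height 47 mm for the first 50 mm, above 62 mm beyond.
- catch (a joint): Steel hook catch hinged on the jaw behind the thumb plate: 0 rad when it lies down level, growing as it is raised (about 0.2 on top of the latch pin); sprung downwards, works by itself. The latch pin lies crosswise at clamp x +90.5 mm, height 38, between cheeks 42 mm high.
- board: Green circuit board, 100 x 100 x 2 mm, 0.1 kg, lying loose on four brass posts (underside at height 34 mm) between the fixed jaw and the sprung jaw. Origin at the centre of its underside, axes as the clamp's. Low parts (top at most 46 mm above the bench) in the half next to the sprung jaw; capacitors and a finned heat sink (top 56 mm) in the other half.
- motor_a: Bystander: stepper motor, 42 x 42 x 40 mm with a shaft to 62 mm, standing beside the clamp. Origin under its centre.
- motor_b: Bystander: a second such stepper motor, further off to the left.
- screwdriver: Bystander: screwdriver 170 mm long lying beside the clamp. Origin under its middle.
- solder_reel: Bystander: reel of solder, 52 mm in diameter, 40 mm high, standing beside the clamp. Origin under its centre.
- multimeter: Bystander: hand-held multimeter 160 x 78 x 45 mm lying on its back to the right. Origin under its centre.
- breadboard: Bystander: white breadboard 55 x 165 x 10 mm, to the left. Origin under its centre.
- flux_jar: Bystander: small jar, 48 mm in diameter, 55 mm high, to the right. Origin under its centre.
Not all that is in view belongs to the job. Leave any orange or red look-alike of the board alone.

How it is judged:
On the way:
1. the jaw is pushed right back, to its stop pins or within 4 mm of them (value of joint jaw above 0.041 m), for 0.1 s.
At the end, for the whole second after the job is handed in: The jaw rests on its hook catch (travel 25 to 31 mm, still), the hook lies down behind the latch pin, and the board lies flat on its posts within 8 mm of where it was, at rest (value of joint jaw between 0.025 and 0.031 m and velocity of joint jaw between -0.005 and 0.005 m/s and value of joint catch below 0.06 rad and z of board in the frame of clamp between 0.032 and 0.036 m and angle between board's own z axis and vertical below 0.05 rad and distance of board from where it was at the start of the episode below 0.008 m and linear speed of board below 0.01 m/s); the robot touches nothing.
It fails at once if the jaw snaps back (faster than 0.25 m/s) instead of being eased back (velocity of joint jaw below -0.25 m/s).
It fails at once if the thumb plate is pinched between the fingers (contact force between the fingers and jaw_c0 above 1 N and contact force between the fingers and jaw_c1 above 1 N).
It fails at once if the robot touches the board (contact force between any of the fingers, the arm and board above 0.5 N).
It fails at once if the board is lifted off its posts (z of board in the frame of clamp above 0.042 m).
It fails at once if something else on the bench is shifted by more than 20 mm (distance of any of motor_a, motor_b, screwdriver, solder_reel, multimeter, breadboard, flux_jar from where it was at the start of the episode above 0.02 m).
It also fails if it takes over 40 s, if anything falls off the work surface, if the arm or the gripper's body presses on something with over 40 N, if the wrist force passes 120 N, or if a joint passes its speed limit or range.

## Robot

A 6-joint arm with a two-finger parallel gripper is mounted at the origin on the work surface. World frame = base frame: x ahead of the robot, y to its left, z up, the work surface at z = 0. Lengths are in m, angles in rad, forces in N, time in s.
With the tool pointing down it reaches from about 0.35 to 0.975 m from the base axis. Payload 4.9 kg.
Tool frame: the origin (TCP) lies on the centre line of the jaws, within the pads' length; the fingertips stand 22 mm ahead of it and the grasp point (between the pads) lies 3 mm ahead of it (manip.tcp_to_tips is the distance from the TCP to the fingertips, in m); z points along the fingers, x is the direction in which the jaws open and shut, and the axes are right-handed (so a half turn about z gives the same grasp; the last joint's range is limited). The gripper opens to 85 mm and grips with 20 to 120 N. Pads are 22 mm wide; open, the fingers measure 114 mm over their backs; the gripper's body (76 mm by 85 mm) begins 54 mm behind the grasp point. The pads swing forward as they close: fully open they stand 13 mm farther back than shut.
Start: joints at [-1.379, 0.053, 1.613, -0, 1.476, -0.119], TCP at [0.191, -0.595, 0.253] pointing down, gripper open.
Joint ranges: [-3.01, 3.01], [-1.01, 2.22], [0.06, 2.58], [-1.02, 4.17], [0.09, 2.62], [-3.14, 3.14]. Speed limits (rad/s): [2.57, 2.57, 3.14, 3.14, 3.14, 3.14].

## Interface

Orientations are given as a unit quaternion [w, x, y, z].
In Python, from plant import manip gives the robot as it stands.
- The arm moves only by the shell command python3 -m pendant 'ROWS'. ROWS is a JSON object of lists of equal length, an entry for each row: "linear": the shift along the tool's x, y, z in cm, a list of three; "rotation": the turn, a rotation vector about the tool's x, y, z in degrees, a list of three; "grip": the closure, from 0 (fully open) to 1 (shut). A call has exactly 10 rows; each row is the pose to reach, as a shift and turn from the pose commanded when the call began, along the tool's axes at that moment; what a row does not reach only later rows make up. A row lasts 1/12 s, in which the tool goes at most 41.7 mm and 7.16 degrees, less where a joint would pass 70% of its speed; a pose out of reach is approached as far as the arm can. A call with a gripper value outside its range is refused whole. The fingers move at their own pace and stop on an object; the grip force is fixed at half the most. Time passes only in rows, so rows that repeat a pose let the fingers close, or fill a call up. It gives the time, the measured TCP pose, the force and the opening at its end, in the units of the state.
- manip.state(): the state, without advancing time (a new reading comes with each control period).
- manip.grab_frame(name): name is "scene" or "top" or "wrist"; returns the picture (480x640x3 uint8, red, green, blue); there is no depth.
- manip.calibration(name): a dict with "fx", "fy", "cx", "cy" (pixels), "cam_to_world" (4x4, takes a point from camera to world coordinates). Camera axes: x right, y up, looking along -z (the intrinsics and any distortion apply to the point x, -y, -z); pixel columns grow to the right and rows downward; lengths in m; the calibration is good to about 2 mm. A picture is of the moment at which its call begins: read the wrist's pose just before it. calibration takes no time and is no camera call; for the wrist camera it gives the pose at the moment of the call.
- manip.job_done(): hands the job in, once; it reports no verdict.
The state is a dict: "time": time; "joint_pos": joint angles; "joint_vel": joint speeds; "joint_efforts": joint torques, N m; "tool_pos": TCP position; "tool_rot": TCP orientation; "contact_force": force on the tool from outside, world axes, zero at the start; "ft_torque": the same for the moment, N m; "gripper_width": opening from 0.0 (shut) to 1.0 (fully open).
Only numpy, scipy, OpenCV 4.12 (cv2) and the standard library are available. Lean on these libraries where they do the work, as an engineer would, in place of code of your own. Each camera call takes 0.05 s, during which the arm holds its last target. There are 200 camera calls.

## Working session

There is one attempt and no reset: what is moved stays moved. The work goes in short steps, Python scripts to look and compute and a shell command to move; the robot and the scene stay as the last step left them, time stands still between calls to the robot, and variables do not carry over. Pictures are saved under pics/ and viewed, about 8 in all and at most 12, crops included, and the job is handed in when it is done.

```bash
mkdir -p pics; ls; python3 - <<'E'
from plant import manip
import cv2,numpy as np
for n in("scene","top"):
    c=manip.calibration(n);print(n,{k:np.round(v,4).tolist() for k,v in c.items()})
    cv2.imwrite(f"pics/{n}0.png",manip.grab_frame(n)[:,:,::-1])
print(manip.state(),manip.tcp_to_tips)
E
```

```text
pics
scene {'fx': 578.656, 'fy': 578.656, 'cx': 319.9164, 'cy': 232.9996, 'cam_to_world': [[-0.8057, -0.5046, 0.3102, 0.8684], [0.5923, -0.6807, 0.4311, 0.5389], [-0.0063, 0.5311, 0.8473, 1.1763], [0.0, 0.0, 0.0, 1.0]]}
top {'fx': 507.686, 'fy': 507.686, 'cx': 318.4995, 'cy': 241.645, 'cam_to_world': [[0.0283, 0.9848, -0.1714, 0.2981], [-0.9995, 0.0296, 0.0055, -0.0312], [0.0105, 0.1712, 0.9852, 1.0973], [0.0, 0.0, 0.0, 1.0]]}
{'time': 0.1, 'joint_pos': array([-1.37900819e+00,  5.32904470e-02,  1.61415826e+00,  1.01515565e-05,
        1.47601290e+00, -1.18958364e-01]), 'joint_vel': array([-0.00055917, -0.00040053, -0.0017927 , -0.00032724,  0.00089866,
        0.00063184]), 'joint_efforts': array([-1.56108131e-04, -3.94908679e+01, -3.71361530e+01, -1.98456728e-04,
        3.92823436e-03, -1.22579101e-05]), 'tool_pos': array([ 0.19103251, -0.59453655,  0.25218523]), 'tool_rot': array([-6.39979957e-04,  8.08012194e-01, -5.89165021e-01, -6.80952731e-04]), 'contact_force': array([-0.77358819,  0.38656509,  0.43079014]), 'ft_torque': array([-0.00172634, -0.01530634, -0.01702923]), 'gripper_width': 1.0007497310633866} 0.022
```

View pics/top0.png

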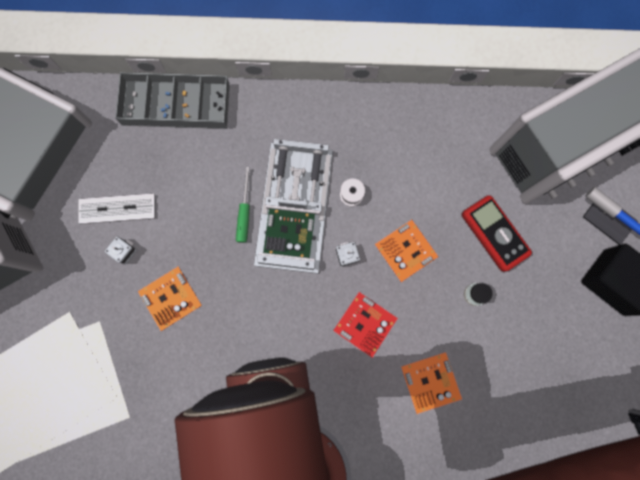

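View pics/scene0.png

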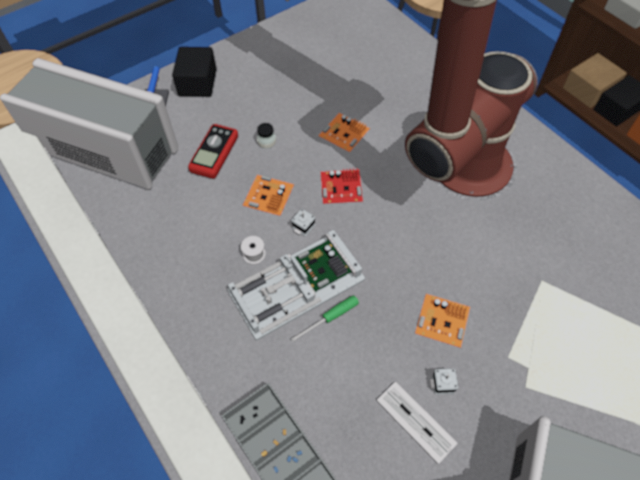

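Top view: the only green board sits in the clamp at about (292,232), and the jaw opens towards the top of the image. The look-alikes are orange boards at (169,298), (407,250) and (432,383), and a red one at (364,323); I leave those alone. The scene view shows the same clamp at (297,283). Next is one close crop of both views.

```bash
python3 - <<'E'
import cv2,numpy as np
t=cv2.imread("pics/top0.png")[130:280,240:345];s=cv2.imread("pics/scene0.png")[225:340,220:370]
a=cv2.resize(t,None,fx=4,fy=4,interpolation=2);b=cv2.resize(s,None,fx=2.5,fy=2.5,interpolation=2)
o=np.zeros((600,800,3),np.uint8);o[:,:420]=a;o[:b.shape[0],424:424+b.shape[1]]=b[:,:376]
cv2.imwrite("pics/crop0.png",o)
E
```

```text
(no output)
```

View pics/crop0.png

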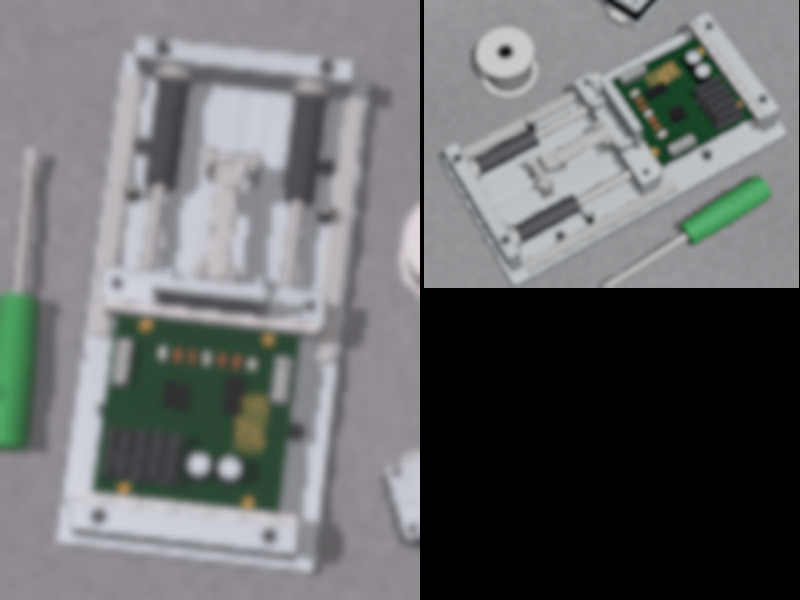

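Confirmed: the green board is in the clamp and the thumb plate is at crop (212,295). Next I cast rays at the clamp corners and the thumb plate's top edge.

```bash
cat > h.py <<'E'
import numpy as np
from plant import manip
def ray(n,u,v,z,c=None):
    c=c or manip.calibration(n);T=np.array(c["cam_to_world"])
    d=T[:3,:3]@np.array([(u-c["cx"])/c["fx"],-(v-c["cy"])/c["fy"],-1]);o=T[:3,3]
    return o+d*(z-o[2])/d[2]
E
python3 - <<'E'
from h import *
t=lambda a,b,z:ray("top",240+(a-1.5)/4,130+(b-1.5)/4,z)
s=lambda a,b,z:ray("scene",220+(a-424-.75)/2.5,225+(b-.75)/2.5,z)
P={}
for k,f,a,b,z in [("baseFL",t,57,541,.012),("baseFR",t,315,571,.012),("crossBL",t,137,37,.046),("crossBR",t,352,60,.046),
 ("jawFL",t,104,305,.046),("jawFR",t,322,328,.046),("thumbTopL",t,157,285,.084),("thumbTopR",t,268,298,.084),
 ("boardFL",t,93,491,.036),("boardFR",t,281,511,.036),
 ("S thumbtop near",s,642,140,.084),("S thumbtop far",s,608,80,.084),("S baseBL",s,515,283,.012),("S baseFL",s,784,130,.012)]:
    P[k]=f(a,b,z);print(k,P[k].round(4))
F=(P["baseFL"]+P["baseFR"])/2;B=(P["crossBL"]+P["crossBR"])/2
d=(B-F)[:2];print("len",np.hypot(*d),"yaw",np.degrees(np.arctan2(d[1],d[0])))
for a,b in(("baseFL","baseFR"),("crossBL","crossBR"),("jawFL","jawFR"),("thumbTopL","thumbTopR")):
    e=(P[a]-P[b])[:2];print(a,np.hypot(*e),"yaw",np.degrees(np.arctan2(-e[0],e[1])))
u=d/np.hypot(*d);o=F[:2]+.125*u;print("origin",o,"thumb",o+.004*u,"from thumbtop",(P["thumbTopL"]+P["thumbTopR"])[:2]/2)
E
```

```text
baseFL [0.4321 0.1002 0.012 ]
baseFR [ 0.42   -0.0389  0.012 ]
crossBL [0.7051 0.0665 0.046 ]
crossBR [ 0.6957 -0.0508  0.046 ]
jawFL [0.5548 0.0775 0.046 ]
jawFR [ 0.5458 -0.0387  0.046 ]
thumbTopL [0.5569 0.0469 0.084 ]
thumbTopR [ 0.5518 -0.0103  0.084 ]
boardFL [0.4563 0.0797 0.036 ]
boardFR [ 0.4486 -0.0199  0.036 ]
S thumbtop near [0.5612 0.0628 0.084 ]
S thumbtop far [ 0.5509 -0.0023  0.084 ]
S baseBL [0.708  0.0783 0.012 ]
S baseFL [0.4316 0.0998 0.012 ]
len 0.27526969500577286 yaw -4.764644856359726
baseFL 0.1395995812935425 yaw -4.975539562550078
crossBL 0.11765830788999003 yaw -4.565427713739665
jawFL 0.11649397598700612 yaw -4.416075502514333
thumbTopL 0.05737768622184445 yaw -5.096665855012371
origin [0.55063026 0.02028965] thumb [0.55461644 0.0199574 ] from thumbtop [0.55435701 0.01829966]
```

```bash
python3 -m pendant '{"linear":[[-2.4,-2.5,0],[-4.8,-5,0],[-7.2,-7.5,0],[-9.6,-10,0],[-12,-12.5,0],[-14.4,-15,0],[-16.8,-17.5,0],[-19.2,-20,0],[-21.6,-22.5,0],[-24,-25,0]],"rotation":[[0,0,0],[0,0,0],[0,0,0],[0,0,0],[0,0,0],[0,0,0],[0,0,0],[0,0,0],[0,0,0],[0,0,0]],"grip":[1,1,1,1,1,1,1,1,1,1]}'
python3 -m pendant '{"linear":[[-2.4,-2.5,0],[-4.8,-5,0],[-7.2,-7.5,0],[-9.6,-10,0],[-12,-12.5,0],[-14.4,-15,0],[-16.8,-17.5,0],[-19.2,-20,0],[-21.9,-22.7,0],[-24.6,-25.3,0]],"rotation":[[0,0,2.5],[0,0,5],[0,0,7.5],[0,0,10],[0,0,12.5],[0,0,15],[0,0,17.5],[0,0,20],[0,0,22.5],[0,0,22.5]],"grip":[1,1,1,1,1,1,1,1,1,1]}'
cat > err.py <<'E'
from h import *
from scipy.spatial.transform import Rotation as R
s=manip.state();q=s["tool_rot"];M=R.from_quat(q,scalar_first=True).as_matrix()
a=np.radians(-4.75);u=np.array([np.cos(a),np.sin(a)]);v=np.array([-u[1],u[0]])
d=s["tool_pos"][:2]-[.5506,.0192]
print("t",s["time"],"clamp xyz mm",1e3*d@u,1e3*d@v,1e3*s["tool_pos"][2],"F clamp",s["contact_force"][:2]@u,s["contact_force"][:2]@v,s["contact_force"][2],
"tooly yaw",np.degrees(np.arctan2(M[1,1],M[0,1])),"z",M[:,2].round(4),"w",s["gripper_width"])
E
python3 err.py
```

```text
time: 0.93
tool_pos: [0.356, -0.2883, 0.2529]
tool_rot: [-0.0, 0.808, -0.589, -0.0]
contact_force: [0.4, -0.4, -0.4]
gripper_width: 0.002
time: 1.77
tool_pos: [0.5217, 0.0234, 0.2529]
tool_rot: [-0.0, -0.677, 0.736, 0.0]
contact_force: [0.3, -1.4, 0.2]
gripper_width: -0.002
t 1.7667 clamp xyz mm -29.135190779327015 1.7466425337478737 252.87316052919272 F clamp 0.4016500535199481 -1.3734503182030184 0.2243674557705956 tooly yaw 175.2284838839735 z [-4.e-04 -1.e-04 -1.e+00] w -0.0017239112625530087
```

```bash
python3 -m pendant '{"linear":[[0.2,0,2],[0.2,0,4],[0.2,0,6],[0.2,0,8],[0.2,0,10],[0.2,0,12],[0.2,0,13.5],[0.2,0,14.6],[0.2,0,15.3],[0.2,0,15.3]],"rotation":[[0,0,0],[0,0,0],[0,0,0],[0,0,0],[0,0,0],[0,0,0],[0,0,0],[0,0,0],[0,0,0],[0,0,0]],"grip":[1,1,1,1,1,1,1,1,1,1]}'
python3 err.py; python3 - <<'E'
from h import *
import cv2
s=manip.grab_frame("scene")[200:340,220:380,::-1];w=manip.grab_frame("wrist")[:,:,::-1]
a=cv2.resize(s,(480,420),interpolation=2);b=cv2.resize(w,(320,240))
o=np.zeros((420,800,3),np.uint8);o[:,:480]=a;o[:240,480:]=b
cv2.imwrite("pics/pre.png",o)
E
```

```text
time: 2.6
tool_pos: [0.5201, 0.0196, 0.0985]
tool_rot: [-0.001, -0.678, 0.735, 0.001]
contact_force: [-1.1, -0.9, -0.5]
gripper_width: 0.001
t 2.6 clamp xyz mm -30.457907127098053 -2.1341715757536135 98.4797607822246 F clamp -1.040672142888212 -1.0392682847946264 -0.47066079298115254 tooly yaw 175.30310551673134 z [-3.3e-03  3.0e-04 -1.0e+00] w 0.0009759988377564762
```

View pics/pre.png

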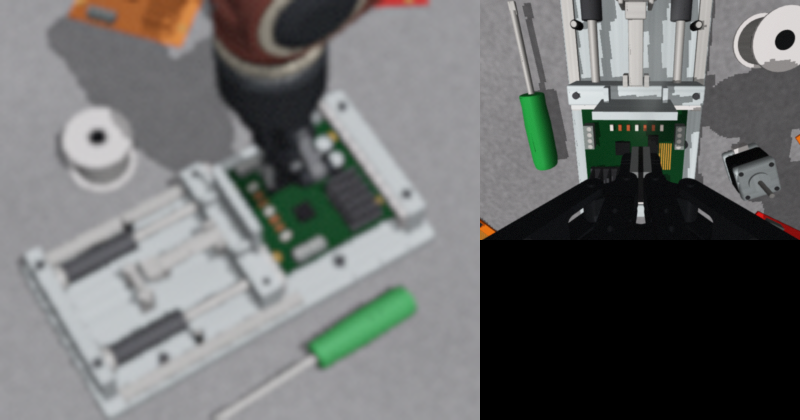

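The scene crop shows the shut fingers over the board in front of the thumb plate, with the tip at about crop (272,187). The wrist view shows them centred on the plate. I'll check the tip height by projection.

```bash
python3 - <<'E'
from h import *
c=manip.calibration("scene");T=np.linalg.inv(np.array(c["cam_to_world"]))
for z in(.09,.0765,.063,.05):
    p=T@[.5201,.0196,z,1];u,v=c["cx"]-c["fx"]*p[0]/p[2],c["cy"]+c["fy"]*p[1]/p[2];print(z,(u-220)*3,(v-200)*3)
E
```

```text
0.09 271.92719216044804 165.14076479771256
0.0765 272.2964119192948 174.39008832125165
0.063 272.65900793460395 183.47348045718394
0.05 273.00207912558585 192.0677562535546
```

```bash
python3 -m pendant '{"linear":[[0,0,0.7],[-0.1,0,1.4],[-0.2,0,1.9],[-0.2,-0.4,1.9],[-0.2,-0.8,1.9],[-0.2,-1.1,1.9],[-0.2,-1.4,1.9],[-0.2,-1.6,1.9],[-0.2,-1.8,1.9],[-0.2,-1.9,1.9]],"rotation":[[0,0,0],[0,0,0],[0,0,0],[0,0,0],[0,0,0],[0,0,0],[0,0,0],[0,0,0],[0,0,0],[0,0,0]],"grip":[1,1,1,1,1,1,1,1,1,1]}'
python3 err.py
python3 -m pendant '{"linear":[[0,-0.1,0],[0,-0.2,0],[0,-0.3,0],[0,-0.4,0],[0,-0.5,0],[0,-0.6,0],[0,-0.7,0],[0,-0.8,0],[0,-0.9,0],[0,-1.0,0]],"rotation":[[0,0,0],[0,0,0],[0,0,0],[0,0,0],[0,0,0],[0,0,0],[0,0,0],[0,0,0],[0,0,0],[0,0,0]],"grip":[1,1,1,1,1,1,1,1,1,1]}'
python3 err.py
```

```text
time: 3.53
tool_pos: [0.5408, 0.0199, 0.0815]
tool_rot: [0.0, -0.678, 0.735, -0.0]
contact_force: [-1.1, 0.8, -0.8]
gripper_width: -0.002
t 3.5333 clamp xyz mm -9.82849908924057 -0.13267596413069813 81.51170137317293 F clamp -1.1552439292204892 0.711256939601437 -0.8388489746828337 tooly yaw 175.30526561076817 z [ 4.e-04 -0.e+00 -1.e+00] w -0.002332375213253117
time: 4.37
tool_pos: [0.5479, 0.0193, 0.0811]
tool_rot: [-0.003, -0.678, 0.735, 0.003]
contact_force: [-11.1, 0.1, 9.2]
gripper_width: -0.0
t 4.3667 clamp xyz mm -2.7143727913830746 -0.12758496603393613 81.07388773970237 F clamp -11.036884508073102 -0.7694209059850292 9.209574855314148 tooly yaw 175.32295837220326 z [-7.3e-03  2.0e-04 -1.0e+00] w -0.0004273282474277662
```

```bash
python3 -m pendant '{"linear":[[0,-0.1,0],[0,-0.2,-0.05],[0,-0.3,-0.1],[0,-0.4,-0.1],[0,-0.5,-0.1],[0,-0.6,-0.1],[0,-0.7,-0.1],[0,-0.8,-0.1],[0,-0.9,-0.1],[0,-1.0,-0.1]],"rotation":[[0,0,0],[0,0,0],[0,0,0],[0,0,0],[0,0,0],[0,0,0],[0,0,0],[0,0,0],[0,0,0],[0,0,0]],"grip":[1,1,1,1,1,1,1,1,1,1]}'
python3 err.py;python3 - <<'E'
from h import *
import cv2
s=manip.grab_frame("scene")[200:340,220:380,::-1];w=manip.grab_frame("wrist")[:,:,::-1]
a=cv2.resize(s,(480,420),interpolation=2);b=cv2.resize(w,(320,240))
o=np.zeros((420,800,3),np.uint8);o[:,:480]=a;o[:240,480:]=b
cv2.imwrite("pics/push.png",o)
E
```

```text
time: 5.2
tool_pos: [0.5558, 0.0186, 0.0811]
tool_rot: [-0.005, -0.678, 0.735, 0.004]
contact_force: [-15.7, -0.4, 10.5]
gripper_width: -0.0
t 5.2 clamp xyz mm 5.272905335464596 -0.12603236195741704 81.08321522471903 F clamp -15.574925664600416 -1.732822478921746 10.48457131338292 tooly yaw 175.33211150662657 z [-1.270e-02  5.000e-04 -9.999e-01] w -4.595416031924649e-05
```

View pics/push.png

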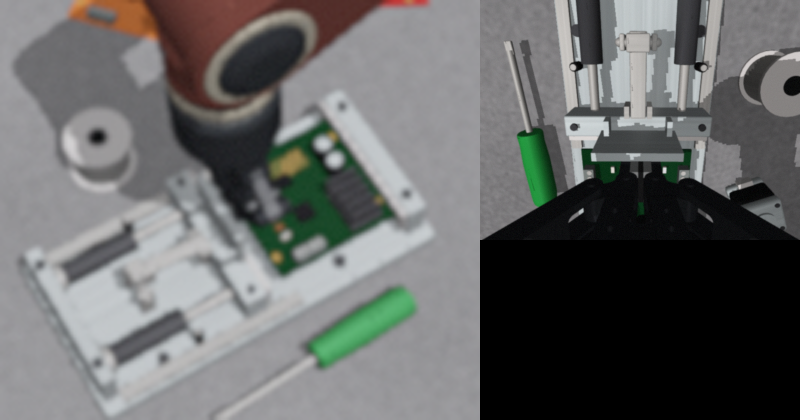

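The jaw is moving back squarely with the fingertip on the ribbed face, and the board is in place. I keep pushing.

```bash
for i in 1 2; do python3 -m pendant '{"linear":[[0,-0.15,0],[0,-0.3,0],[0,-0.45,-0.05],[0,-0.6,-0.05],[0,-0.75,-0.05],[0,-0.9,-0.1],[0,-1.05,-0.1],[0,-1.2,-0.1],[0,-1.35,-0.1],[0,-1.5,-0.1]],"rotation":[[0,0,0],[0,0,0],[0,0,0],[0,0,0],[0,0,0],[0,0,0],[0,0,0],[0,0,0],[0,0,0],[0,0,0]],"grip":[1,1,1,1,1,1,1,1,1,1]}' >/dev/null
python3 err.py; done
```

```text
t 6.1333 clamp xyz mm 20.656798004382317 -0.19830326396945092 81.13319633666495 F clamp -11.009230099948521 -1.5778127295434774 1.0587323531215382 tooly yaw 175.3223261950118 z [-1.100e-02  3.000e-04 -9.999e-01] w -0.0015920371171178657
t 6.9667 clamp xyz mm 34.28281265258401 -0.23683689431408217 81.24196191787634 F clamp -13.520589222676913 -1.6412497151505834 2.7064219354667216 tooly yaw 175.32768061836427 z [-1.480e-02  4.000e-04 -9.999e-01] w 0.0012806245508216326
```

Force drops after the hook falls behind the pin, then rises with the spring. Pushing on to the stop.

```bash
python3 -m pendant '{"linear":[[0,-0.1,0],[0,-0.2,0],[0,-0.3,0],[0,-0.4,0],[0,-0.5,0],[0,-0.6,0],[0,-0.6,0],[0,-0.6,0],[0,-0.6,0],[0,-0.6,0]],"rotation":[[0,0,0],[0,0,0],[0,0,0],[0,0,0],[0,0,0],[0,0,0],[0,0,0],[0,0,0],[0,0,0],[0,0,0]],"grip":[1,1,1,1,1,1,1,1,1,1]}' >/dev/null
python3 err.py
python3 -m pendant '{"linear":[[0,-0.05,0],[0,-0.1,0],[0,-0.15,0],[0,-0.2,0],[0,-0.25,0],[0,-0.3,0],[0,-0.3,0],[0,-0.3,0],[0,-0.3,0],[0,-0.3,0]],"rotation":[[0,0,0],[0,0,0],[0,0,0],[0,0,0],[0,0,0],[0,0,0],[0,0,0],[0,0,0],[0,0,0],[0,0,0]],"grip":[1,1,1,1,1,1,1,1,1,1]}' >/dev/null
python3 err.py
```

```text
t 7.8 clamp xyz mm 38.1550288455841 -0.2609595665474791 81.2459745106865 F clamp -22.68182341835635 -1.5916151779682177 8.634288935185445 tooly yaw 175.33625975832186 z [-2.090e-02  6.000e-04 -9.998e-01] w -0.003618494463126128
t 8.6333 clamp xyz mm 38.300947223922286 -0.2670111908146626 81.19190224789506 F clamp -34.44073617680277 -2.518745199152209 17.645620329538534 tooly yaw 175.35574241859 z [-2.930e-02  9.000e-04 -9.996e-01] w -0.002058686336652846
```

The finger moved only 0.15 mm for 3 mm commanded and the force rose to 34 N, so the jaw is at its stop pins. Now I ease it back at 12 mm/s.

```bash
for i in 1 2; do python3 -m pendant '{"linear":[[0,0.1,0],[0,0.2,0],[0,0.3,0],[0,0.4,0],[0,0.5,0],[0,0.6,0],[0,0.7,0],[0,0.8,0],[0,0.9,0],[0,1.0,0]],"rotation":[[0,0,0],[0,0,0],[0,0,0],[0,0,0],[0,0,0],[0,0,0],[0,0,0],[0,0,0],[0,0,0],[0,0,0]],"grip":[1,1,1,1,1,1,1,1,1,1]}' >/dev/null
python3 err.py; done
```

```text
t 9.4667 clamp xyz mm 33.556240001303536 -0.25957344739790617 81.24338617379001 F clamp -12.304521998921713 -1.706723687311722 0.3689782051147884 tooly yaw 175.3216028447515 z [-1.360e-02  4.000e-04 -9.999e-01] w 0.003779609330241936
t 10.3 clamp xyz mm 23.855292357912074 -0.22415070506115095 81.21159670828361 F clamp -11.276712922599652 -1.3117235096556796 -0.34730191480418837 tooly yaw 175.3193406276717 z [-1.270e-02  5.000e-04 -9.999e-01] w 0.0021359691163950366
```

Jaw travel is about 30 mm. I continue more slowly at 6 mm/s and watch for the force to fall away as the hook takes the load.

```bash
for i in 1 2; do python3 -m pendant '{"linear":[[0,0.05,0],[0,0.1,0],[0,0.15,0],[0,0.2,0],[0,0.25,0],[0,0.3,0],[0,0.35,0],[0,0.4,0],[0,0.4,0],[0,0.4,0]],"rotation":[[0,0,0],[0,0,0],[0,0,0],[0,0,0],[0,0,0],[0,0,0],[0,0,0],[0,0,0],[0,0,0],[0,0,0]],"grip":[1,1,1,1,1,1,1,1,1,1]}' >/dev/null
python3 err.py; done
```

```text
t 11.1333 clamp xyz mm 20.48290892959344 -0.1854095816252237 81.22992537454921 F clamp -8.732065629153396 -1.9221808998295782 -2.3895417020537018 tooly yaw 175.31877228194736 z [-1.090e-02  4.000e-04 -9.999e-01] w 0.0011824679792107947
t 11.9667 clamp xyz mm 20.351233925407946 0.07128814608204048 84.14072683026427 F clamp -5.285221503013293 0.3875958269361578 -4.939605531495207 tooly yaw 175.3094362575038 z [-9.e-04  3.e-04 -1.e+00] w -0.0004943120892593499
```

The contact stayed at clamp x 20.4 mm while the force fell, so the hook is holding. I back away another 15 mm gently, then look.

```bash
python3 -m pendant '{"linear":[[0,0.05,0],[0,0.1,0],[0,0.2,0],[0,0.3,0],[0,0.4,0],[0,0.6,0],[0,0.8,0],[0,1.0,0],[0,1.2,0],[0,1.5,0]],"rotation":[[0,0,0],[0,0,0],[0,0,0],[0,0,0],[0,0,0],[0,0,0],[0,0,0],[0,0,0],[0,0,0],[0,0,0]],"grip":[1,1,1,1,1,1,1,1,1,1]}' >/dev/null
python3 err.py
python3 -m pendant '{"linear":[[0,0,-1],[0,0,-2],[0,0,-4],[0,0,-6],[0,0,-8],[0,0,-10],[0,0,-12],[0,0,-13],[0,0,-14],[0,0,-14]],"rotation":[[0,0,0],[0,0,0],[0,0,0],[0,0,0],[0,0,0],[0,0,0],[0,0,0],[0,0,0],[0,0,0],[0,0,0]],"grip":[1,1,1,1,1,1,1,1,1,1]}' >/dev/null
python3 err.py
python3 - <<'E'
from h import *
import cv2
s=manip.grab_frame("scene")[200:340,220:380,::-1];w=manip.grab_frame("wrist")[:,:,::-1]
a=cv2.resize(s,(480,420),interpolation=2);b=cv2.resize(w[:,160:480],(320,480))
o=np.zeros((480,800,3),np.uint8);o[:420,:480]=a;o[:,480:]=b
cv2.imwrite("pics/end.png",o)
E
```

```text
t 12.8 clamp xyz mm 5.651506866915482 -0.09441409438146944 84.39133665046182 F clamp 0.4400818484477324 0.2906603419407942 -0.13213640722422593 tooly yaw 175.30829099396556 z [ 4.e-04 -0.e+00 -1.e+00] w -0.0006527849856740589
t 13.6333 clamp xyz mm 6.917161923614389 -0.08343213292902579 227.29499890863625 F clamp -0.6543864429916244 0.6775056659324346 -0.13746451015763594 tooly yaw 175.30742699087614 z [ 4.6e-03 -4.0e-04 -1.0e+00] w 0.0008426790580706427
```

View pics/end.png

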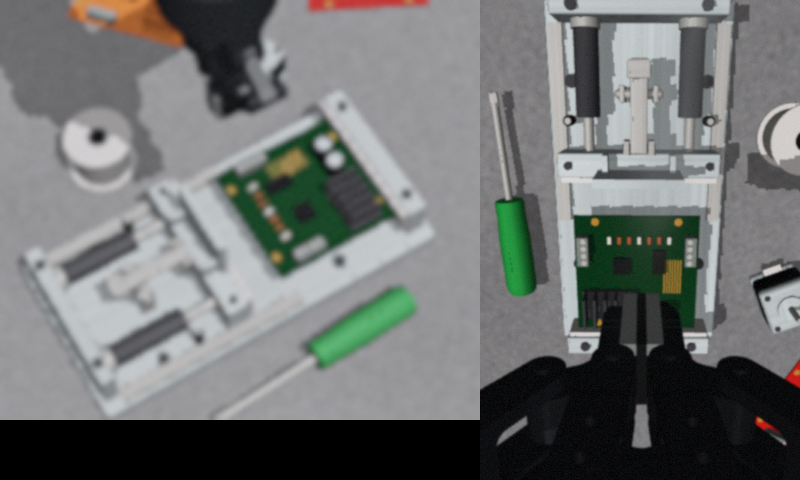

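The jaw stands half open, with a clear gap of about 28 mm to the board. The hook head is behind the latch pin at (640,75). The board is on its posts, the bystanders have not moved, and the hand is clear. Handing in.

```bash
python3 -c "from plant import manip; print(manip.job_done(), manip.state()['time'])"
```

```text
the job is handed in; nothing more can be done
the job is handed in; nothing more can be done
```

The clamp's jaw now rests half open on its hook catch, and the board is free and still lying on its posts. I handed the job in after about 14 s of robot time; it reports no verdict.

- **Push:** With the fingers shut, I pushed the thumb plate back until it stopped. The last 3 mm of command moved the finger only 0.15 mm while the force rose to 34 N. That puts the jaw at its stop pins, about 45 mm of travel as estimated from the tool position.
- **Easing back:** I let it back at 12 mm/s, then 6 mm/s. The finger stopped at about 27.5 mm of estimated jaw travel and the force then fell away, so the hook had taken the load. I then withdrew the hand and lifted it 14 cm.
- **Last checks:** Contact force was about 0 (under 1 N, sensor noise). The final picture shows the jaw half open, the hook behind the latch pin, the board in place, and the nearby screwdriver, solder reel and motor unmoved. I judged all of that by eye and did not check the more distant items again.
- **Unexpected:** While pushing, I saw an upward force of 9–18 N. I put this down to friction on the ribbed face, because it fell when I raised the target height slightly and again when I eased back. The fingertip also slid about 3 mm up the face at release. I saw no sign of contact with the board.

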